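# Close and bolt the loaded shield box

## Robot

A 6-joint arm with a two-finger parallel gripper is mounted at the origin on the work surface. World frame = base frame: x ahead of the robot, y to its left, z up, the work surface at z = 0. Lengths are in mm, angles in rad, forces in N, time in s.
With the tool pointing down it reaches from about 200 to 875 mm from the base axis. Payload 3.4 kg.
Tool frame: the origin (TCP) lies midway between the tips of the shut fingers; the grasp point (between the pads) lies 19 mm behind it (grip_depth is the z of the grasp point in the tool frame, in mm); z points along the fingers, y is the line along which they close (so a half turn about z gives the same grasp; the last joint's range is limited). The gripper opens to 94 mm and grips with 3 to 60 N. Pads are 16 mm wide; open, the fingers measure 119 mm over their backs; the gripper's body (75 mm by 177 mm) begins 78 mm behind the grasp point.
Start: joints at [1.009, 0.276, 1.505, -0, 1.361, -0.121], TCP at [245.353, 520.065, 205.493] pointing down, gripper open.
Joint ranges: [-2.89, 2.89], [-0.75, 2.08], [0.22, 2.7], [-1.18, 4.32], [0.11, 2.71], [-2.7, 2.7]. Speed limits (rad/s): [2.57, 2.57, 3.14, 3.14, 3.14, 3.14].

## Interface

Orientations are given as [roll, pitch, yaw] about the fixed x, y, z axes, in that order (R = Rz(yaw) Ry(pitch) Rx(roll)).
In Python, from cell import get_obs, capture, sign_off, grip_depth gives the robot as it stands.
- The arm moves only by the tool send_rows, never from a script. Its argument "motion" is one flat list of numbers, 7 for each row, row after row: the opening, from -1 (shut) to 1 (fully open), so that 0 is half open, then the shift along the tool's x, y, z in units of 25 mm (1.0 is 25 mm), then the turn, a rotation vector about the tool's x, y, z in units of 6 degrees (1.0 is 6 degrees). In form: [grip, tx, ty, tz, ax, ay, az, grip, tx, ty, tz, ax, ay, az, ...]. A call has 1 to 5 rows; each row shifts and turns the commanded pose from where the row before left it, along the tool's axes as they then stand; what a row does not reach is not made up. A row lasts 1/12 s, in which the tool goes at most 41.7 mm and 7.16 degrees, less where a joint would pass 70% of its speed; a pose out of reach is approached as far as the arm can. A call is refused whole if a number of a shift passes 1 or a number of a turn 1, either way. A call with a gripper value outside its range is refused whole. The fingers move at their own pace and stop on an object; the grip force is fixed at half the most. Time passes only in rows, so rows that do not move let the fingers close. It gives the time, the measured TCP pose, the force, the opening and the grip force at its end, in the units of the state.
- get_obs(): the state, without advancing time (a new reading comes with each control period).
- capture(name): name is "side" or "top" or "wrist"; returns a dict with "img" (420x560x3 uint8, red, green, blue), "depth" (420x560 float32, mm along the optical axis (not along the pixel's ray), 0 where there is no reading), "fx", "fy", "cx", "cy" (pixels), "xyz" and "orientation" of the camera in the world; the wrist camera has in their place "hand_eye" (4x4, takes a point from camera to tool coordinates, whose origin is the TCP and whose axes are the flange's). Camera axes: x right, y down, z forward; pixel columns grow to the right and rows downward; lengths in mm; the calibration is good to about 2 mm. A picture is of the moment at which its call begins: read the wrist's pose just before it.
- sign_off(): hands the job in; it is judged then, once.
The state is a dict: "time_s": time; "q": joint angles; "joint_velocities": joint speeds; "tau": joint torques, N m; "ee_pos": TCP position; "eef_rot": TCP orientation; "contact_force": force on the tool from outside, world axes, zero at the start; "torque": the same for the moment, N m; "gripper_width": finger opening in mm; "finger_force": force on a finger pad.
Only numpy, scipy, OpenCV 4.12 (cv2) and the standard library are available. Lean on these libraries where they do the work, as an engineer would, in place of code of your own. Each camera call takes 0.05 s, during which the arm holds its last target. There are 200 camera calls.

## Task

Two identical shielded test boxes stand open on the bench; one has a module lying in it, the other is empty. With the fingertips, push the lid of the box with the module fully shut, then push that box's sliding bolt fully home over the lid. Grasp and lift nothing, leave the module lying where it is in its box, leave the empty box open and unbolted, and leave the other things on the bench alone.

Things in the scene. Friction and masses are not known exactly. Their poses are not given: they have to be found in the camera images.
- loaded_box: Plain grey metal open-topped box with the module in it, fixed: 140 (x) x 120 (y) x 65 mm high, walls 5 mm. Origin: centre of underside. Lid hinge along y on the top rim at x = +70 mm. At x = -70 to -130 mm a solid latch block, 80 mm wide (y), top at 71 mm, carries the bolt; a strap 50 mm wide (y), top at 84 mm, bridges the bolt at x = -73 to -81 mm.
- loaded_lid (a joint): Angle of that box's lid, rad: 0 = shut flat on the rim, 1.57 = upright; starts at 1.15 to 1.4, leaning over the box. Stiff hinge (0.3 N m friction, lid 0.25 kg): it stays where left and needs 1 to 4 N near its free edge all the way down. Shut it by pushing its outer face, the one on the hinge side.
- loaded_lid_hinge (a point): Middle of that lid's hinge axis, 65 mm above the bench. The lid is a plain grey metal plate, 140 mm from hinge to free edge, 120 mm along the hinge, 6 mm thick; the hinge axis lies in its inner (lower when shut) face.
- loaded_lid_edge (a point): Middle of the free edge of that lid, on its outer (upper, when shut) face, 140 mm from the hinge; 71 mm above the bench when shut.
- loaded_bolt (a joint): Travel of that box's steel bolt, m: 0 = drawn back (start), 0.030 = fully home against its stop, its nose 24 mm over the shut lid's free edge. Slides along the box's +x, towards the hinge, against about 2.5 N of friction; stays where left.
- loaded_tab (a point): Top centre of the bolt's upright thumb tab: 8 mm thick along the slide, 32 mm wide, 107.5 mm above the bench, 30 mm above the bolt plate. On the box's -x side, 118 mm from the box's centre at the start, 88 mm when home. The plate (top at 77.5 mm) reaches 8 mm behind the tab's rear face; beyond is clear, so a fingertip fits behind the tab.
- empty_box: The other shield box, of the same make and size as loaded_box, with nothing in it. Its frame is laid out the same way.
- empty_lid (a joint): Angle of the empty box's lid, rad, as for loaded_lid; starts between 1.15 and 1.4 and must be left open.
- empty_lid_edge (a point): Middle of the free edge of the empty box's lid, on its outer face.
- empty_bolt (a joint): Travel of the empty box's bolt, m; starts and must stay at 0.
- module: Loose black plastic module with a pale label and a brass stub at each end, 45 (x) x 65 (y) mm, 83 mm over the stubs, x 20 mm high, lying flat on the floor of the loaded box. Origin at the centre of its underside.
- meter: Bystander: hand-held yellow and grey meter lying flat, 85 (x) x 180 (y) x 45 mm high. Origin at the centre of its underside.
- screwdriver: Bystander: screwdriver lying flat on the bench between the boxes, 200 mm long, red handle 26 mm thick. Origin on the bench under its middle; its x axis runs along it to the tip.
- attenuator: Bystander: brass coaxial barrel standing upright, 24 mm diameter, 48 mm high. Origin at the centre of its underside.
There are look-alikes about, which are no part of the job. Leave any purple look-alike of the loaded_box alone. Leave any green look-alike of the empty_box alone.

How it is judged:
By the outcome, as a careful person would: the job done as asked, in the order asked, and still so for the second after the job is handed in, with the robot touching nothing.
It also fails if it takes over 51 s, if anything falls off the work surface, if the arm or the gripper's body presses on something with over 40 N, if the wrist force passes 120 N, or if a joint passes its speed limit or range.

## Working session

There is one attempt and no reset: what is moved stays moved. The work goes in short steps, Python scripts to look and compute and a tool call to move; the robot and the scene stay as the last step left them, time stands still between calls to the robot, and variables do not carry over. Pictures are saved under pics/ and viewed, at most 10 in all, crops included, and the job is handed in when it is done.

Besides the shell and the picture viewer there is one more tool, called after "Call:" as name(argument=value, ...) on one line, values as JSON. send_rows: Moves the arm, as the interface text tells. Its arguments: {"type":"object","properties":{"motion":{"type":"array","items":{"type":"number"}}},"required":["motion"]}

```bash
mkdir -p pics; ls
cat > h.py <<'E'
import numpy as np,cv2
from cell import *
from scipy.spatial.transform import Rotation as R
def cam(n):
    o=get_obs(); c=capture(n)
    if n=="wrist":
        T=np.eye(4);T[:3,:3]=R.from_euler('xyz',o['eef_rot']).as_matrix();T[:3,3]=o['ee_pos'];M=T@np.array(c['hand_eye'])
    else:
        M=np.eye(4);M[:3,:3]=R.from_euler('xyz',c['orientation']).as_matrix();M[:3,3]=c['xyz']
    v,u=np.mgrid[:420,:560];d=c['depth']
    P=np.stack([(u-c['cx'])/c['fx']*d,(v-c['cy'])/c['fy']*d,d],-1)@M[:3,:3].T+M[:3,3]
    return c,P,M
E
python3 - <<'E'
from h import *
for n in("top","side"):
    c,P,M=cam(n); cv2.imwrite(f"pics/{n}0.png",c['img'][...,::-1]); np.savez(f"{n}0.npz",P=P,d=c['depth'],img=c['img'],M=M,K=[c['fx'],c['fy'],c['cx'],c['cy']])
    print(n,M.round(3),c['fx'],c['cx'],c['cy'])
print(get_obs())
E
```

```text
pics
top [[-1.500000e-02 -9.920000e-01  1.290000e-01  4.775700e+02]
 [-1.000000e+00  1.600000e-02  7.000000e-03 -1.532400e+01]
 [-8.000000e-03 -1.280000e-01 -9.920000e-01  1.145284e+03]
 [ 0.000000e+00  0.000000e+00  0.000000e+00  1.000000e+00]] 379.5373647075538 276.2162499507327 211.62085488348953
side [[-9.880000e-01 -1.110000e-01  1.080000e-01  4.946680e+02]
 [-1.540000e-01  7.700000e-01 -6.190000e-01  7.115110e+02]
 [-1.500000e-02 -6.280000e-01 -7.780000e-01  1.005913e+03]
 [ 0.000000e+00  0.000000e+00  0.000000e+00  1.000000e+00]] 458.5159093013708 275.9413358798637 214.311320936504
{'time_s': 0.1, 'q': array([ 1.00899578e+00,  2.76520085e-01,  1.50596169e+00,  2.03633354e-07,
        1.36073594e+00, -1.20993768e-01]), 'joint_velocities': array([-0.00117177, -0.00087005, -0.00421712,  0.00022259,  0.00020397,
       -0.00011161]), 'tau': array([ 2.96880353e-04, -4.05454445e+01, -2.37780690e+01,  7.01557053e-02,
        2.99236877e-02, -4.36663834e-05]), 'ee_pos': array([245.06635159, 519.60471214, 204.71578792]), 'eef_rot': array([-3.13997950e+00, -1.96340168e-04,  2.70078567e+00]), 'contact_force': array([-0.76906063,  0.54612765, -0.49703336]), 'torque': array([ 0.0279661 , -0.02871062,  0.02085919]), 'finger_force': 0.0, 'gripper_width': 93.89019031709576}
```

View pics/top0.png

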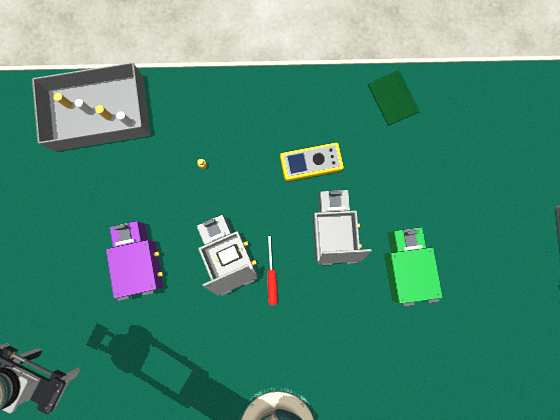

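View pics/side0.png

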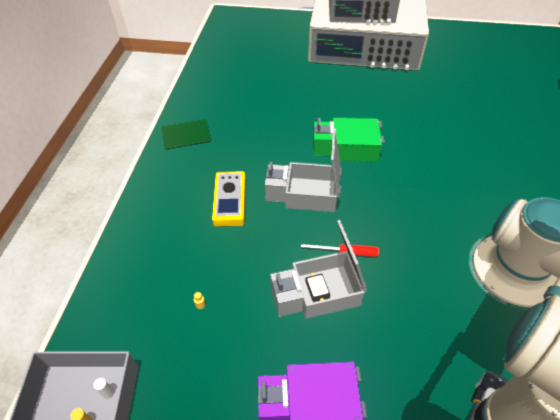

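The top view shows these candidates: loaded grey box (module inside) at (228,255), empty grey box at (338,235), purple look-alike at (133,262) and green look-alike at (414,270). The hinge and lid are on the robot side, and the latch is on the far side. I choose the one at (228,255) and check it in an enlarged crop.

Run:
```python
from h import *
a=np.load("top0.npz");b=np.load("side0.npz")
A=cv2.resize(a['img'][205:305,185:270],None,fx=5,fy=5,interpolation=2)
B=cv2.resize(b['img'][215:325,262:372],None,fx=4,fy=4.545,interpolation=2)[:500]
cv2.imwrite("pics/crop1.png",np.hstack([A[:500,:360+65],B[:500,:370]])[...,::-1])
P=np.concatenate([x['P'].reshape(-1,3) for x in(a,b)])
m=lambda s:s['P'].reshape(-1,3)
for s in(a,b):
    p=m(s)
    c=s['P'][255,228] if s is a else s['P'][287,318]
    print(c)
    q=p[(np.hypot(p[:,0]-c[0],p[:,1]-c[1])<150)]
    h,e=np.histogram(q[:,2],bins=np.arange(-10,220,5));print(h)
    for lo,hi in((60,68),(68.5,74),(75,81),(81,88),(98,112)):
        w=q[(q[:,2]>lo)&(q[:,2]<hi)]
        if len(w)>3: print(lo,len(w),w.mean(0).round(1),cv2.minAreaRect(w[:,:2].astype(np.float32)))
```

```text
[496.62844035 135.54681479  24.31534281]
[ 117 2768 2184  312   79  105  308  138   43   39   19   25   27   35
  170  244  250  155   68   38   26   25   35   49   21   25   25   28
   28   19   37   20   28   26   32   21   33   33   24   32   30   94
   46    0    0]
60 304 [512.  142.4  64.7] ((500.41473388671875, 142.20462036132812), (210.08535766601562, 120.33280181884766), 22.869686126708984)
68.5 322 [547.9 160.8  71. ] ((500.5551452636719, 143.60943603515625), (208.50631713867188, 115.45721435546875), 23.321216583251953)
75 168 [540.7 159.9  77.6] ((502.678466796875, 142.8486328125), (203.10604858398438, 117.77564239501953), 23.23964500427246)
81 78 [503.2 140.5  83.8] ((481.86859130859375, 155.1328887939453), (195.36520385742188, 113.12498474121094), 34.942657470703125)
98 106 [477.7 132.3 105.2] ((502.2370300292969, 142.8959503173828), (188.5518035888672, 115.41743469238281), 22.93643569946289)
[494.85051822 140.18644666  22.75256102]
[  65 3562 2435  428  225  273  506  253  157  163  168  172  170  183
  402  342  261  192   74   27   12   11   21   42    7    6    8    8
    7    7   10    5    7   12    4    9   10    9    5   16   20   85
   50    0    0]
60 579 [488.5 147.9  63.9] ((500.611328125, 144.70896911621094), (209.4823760986328, 123.53173828125), 22.82955551147461)
68.5 357 [563.9 179.9  70.7] ((501.521484375, 141.8291015625), (213.5220489501953, 105.26380157470703), 17.686491012573242)
75 202 [565.9 174.9  77.4] ((497.94500732421875, 151.6551513671875), (212.4582977294922, 60.16838836669922), 10.433524131774902)
81 85 [533.9 165.5  83.6] ((497.9250183105469, 155.02178955078125), (189.2275390625, 112.05172729492188), 26.116744995117188)
98 72 [537.2 169.6 105.4] ((501.3077697753906, 154.68145751953125), (183.66558837890625, 111.67999267578125), 24.991073608398438)
```

View pics/crop1.png

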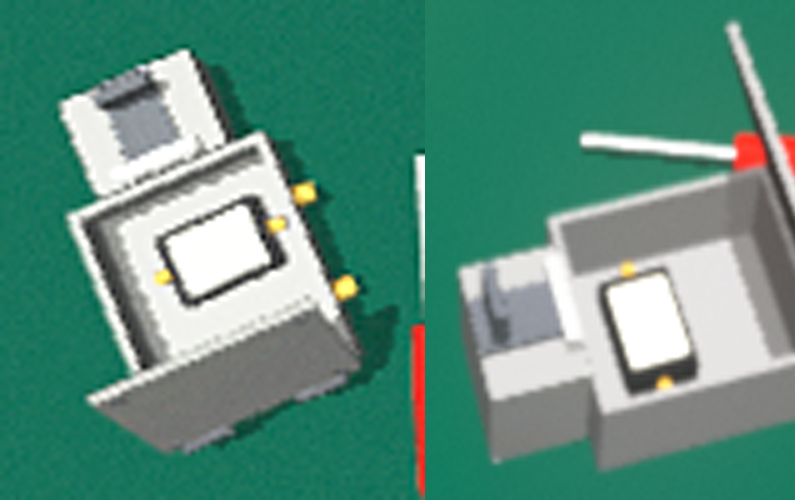

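The crop confirms the box: it holds the module with the pale label, its bolt is drawn back (tab at crop (125,88)), and its lid leans over it. Next I refine the pose.

Run:
```python
from h import *
th=np.radians(22.9); ex=-np.array([np.cos(th),np.sin(th)]); ey=np.array([-ex[1],ex[0]]); o=np.array([500.5,143.5])
for n in("top0","side0"):
    p=np.load(n+".npz")['P'].reshape(-1,3); d=p[:,:2]-o
    q=np.c_[d@ex,d@ey,p[:,2]]; q=q[(abs(q[:,1])<90)&(abs(q[:,0])<140)]
    s=lambda t,w:print(n,t,len(w),w.mean(0).round(1),np.percentile(w,[2,50,98],axis=0).round(1).tolist())
    s("tab",q[(q[:,2]>88)&(q[:,2]<115)&(q[:,0]<-60)])
    s("tabtop",q[(q[:,2]>104)&(q[:,2]<112)&(q[:,0]<-60)])
    s("latch",q[(abs(q[:,2]-71)<1.5)&(q[:,0]<-50)])
    s("strap",q[(abs(q[:,2]-84)<2)&(q[:,0]<-20)&(q[:,0]>-75)])
    w=q[(abs(q[:,2]-65)<2)&(q[:,0]>-60)]; s("rim",w)
    l=q[(q[:,2]>85)&(q[:,0]>0)]; s("lid",l)
    s("lidtop",l[l[:,2]>l[:,2].max()-10])
    f=np.polyfit(l[:,2],l[:,0],1);print(f, np.arctan2(1,-f[0]))
    f=np.polyfit(l[:,1],l[:,0]-np.polyval(f,l[:,2]),1);print(f)
```

```text
top0 tab 46 [-90.9   2.  103.7] [[-95.3, -13.1, 89.6], [-90.4, 1.4, 105.6], [-87.6, 17.1, 109.3]]
top0 tabtop 33 [-91.7   1.8 106.6] [[-95.4, -12.6, 104.2], [-91.6, 1.2, 106.2], [-88.1, 16.8, 109.3]]
top0 latch 141 [-78.    1.4  71. ] [[-102.0, -37.1, 69.6], [-80.2, 17.6, 70.9], [-52.2, 39.8, 72.4]]
top0 strap 35 [-51.4   2.2  83.4] [[-61.1, -22.9, 82.2], [-50.7, 3.4, 83.3], [-47.0, 25.5, 85.3]]
top0 rim 157 [-0.1  7.2 64.8] [[-46.6, -58.1, 63.0], [-12.9, 17.2, 64.5], [105.3, 61.2, 66.9]]
top0 lid 719 [ 75.9   1.5 153.7] [[58.2, -55.7, 88.2], [75.3, 1.5, 157.8], [95.2, 59.4, 201.4]]
top0 lidtop 148 [ 61.2   1.7 198.7] [[57.6, -54.9, 194.1], [61.3, 1.4, 198.9], [65.2, 58.9, 202.5]]
[ -0.30440008 122.64564597] 1.2753076686421312
[ 0.00026204 -0.00039665]
side0 tab 62 [-93.4  -4.7 103.8] [[-96.9, -18.1, 90.0], [-93.4, -4.3, 105.5], [-89.1, 12.9, 109.3]]
side0 tabtop 42 [-93.   -3.6 106.9] [[-96.7, -17.9, 104.2], [-92.9, -3.7, 107.1], [-89.4, 13.0, 109.3]]
side0 latch 199 [-78.4  -8.5  70.8] [[-104.8, -40.3, 69.6], [-78.6, -19.8, 70.8], [-51.2, 36.8, 72.4]]
side0 strap 47 [-51.8  -3.9  83.5] [[-55.6, -27.4, 82.2], [-51.6, -6.9, 83.5], [-48.2, 21.3, 85.6]]
side0 rim 296 [24.3 -9.1 64.7] [[-46.9, -61.7, 63.1], [22.7, -24.0, 64.7], [94.6, 58.4, 66.8]]
side0 lid 322 [ 66.9 -18.  168.4] [[56.9, -61.9, 87.6], [62.0, -26.3, 188.8], [88.9, 51.6, 201.5]]
side0 lidtop 138 [ 59.3  -5.2 199.3] [[56.6, -60.5, 195.9], [59.2, -5.6, 199.2], [62.4, 54.7, 202.5]]
[ -0.2659821  111.68467247] 1.3108331607729424
[-0.01458518 -0.26298345]
```

Call:
send_rows(motion=[-1,0,0,-0.4,0,0,-1,-1,0,0,-0.4,0,0,-1,-1,0,0,-0.4,0,0,-1,-1,0,0,-0.4,0,0,-1,-1,0,0,0,0,0,-1])

```text
time_s: 0.52
ee_pos: [245.8, 520.8, 247.1]
eef_rot: [3.139, 0.002, -3.054]
contact_force: [0.4, 0.4, 1.3]
gripper_width: 64.1
finger_force: 0.0
```

Call:
send_rows(motion=[-1,0,0,0,0,0,-1,-1,0,0,0,0,0,-1,-1,0,0,0,0,0,-1,-1,0,0,0,0,0,0,-1,0,0,0,0,0,0])

```text
time_s: 0.93
ee_pos: [245.2, 519.9, 245.1]
eef_rot: [-3.141, -0.001, -2.747]
contact_force: [-0.1, -0.4, 0.5]
gripper_width: 31.1
finger_force: 0.0
```

```bash
cat >> h.py <<'E'
th=np.radians(22.9); ex=-np.array([np.cos(th),np.sin(th)]); ey=np.array([-ex[1],ex[0]]); bo=np.array([500.5,143.5])+25.5*ex
def loc():
    o=get_obs(); p=o['ee_pos']; d=p[:2]-bo
    print('t',o['time_s'],'box xyz',(d@ex).round(1),(d@ey).round(1),p[2].round(1),'rot',np.round(o['eef_rot'],3),'F',o['contact_force'].round(1),'w',round(o['gripper_width'],1))
    return o
def go(x,y,z):
    o=get_obs();w=np.r_[bo+x*ex+y*ey,z]-o['ee_pos']
    print('shift units',(R.from_euler('xyz',o['eef_rot']).as_matrix().T@w/25).round(2))
E
python3 -c "
from h import *
loc();go(85,0,240)"
```

```text
t 0.9333 box xyz 63.2 -446.0 245.1 rot [-3.141e+00 -1.000e-03 -2.747e+00] F [-0.1 -0.4  0.5] w 31.1
shift units [  0.78 -17.85   0.21]
```

Call:
send_rows(motion=[-1,0.4,-1,0,0,0,0,-1,0.4,-1,0,0,0,0,-1,0.4,-1,0,0,0,0,-1,0,-1,0,0,0,0,-1,0,-1,0,0,0,0])

```text
time_s: 1.35
ee_pos: [265.6, 391.9, 245.4]
eef_rot: [-3.142, -0.0, -2.746]
contact_force: [0.2, -0.2, 1.0]
gripper_width: 0.9
finger_force: 0.0
```

Call:
send_rows(motion=[-1,0,-1,0,0,0,0,-1,0,-1,0,0,0,0,-1,0,-1,0,0,0,0,-1,0,-1,0,0,0,0,-1,0,-1,0,0,0,0])

```text
time_s: 1.77
ee_pos: [314.5, 276.7, 245.4]
eef_rot: [-3.142, 0.0, -2.747]
contact_force: [-0.4, -0.2, 0.8]
gripper_width: 0.5
finger_force: 0.0
```

Call:
send_rows(motion=[-1,0,-1,0,0,0,0,-1,0,-1,0,0,0,0,-1,0,-1,0,0,0,0,-1,0,-1,0,0,0,0,-1,0,-1,0,0,0,0])

```text
time_s: 2.18
ee_pos: [362.8, 161.5, 245.5]
eef_rot: [3.142, 0.0, -2.747]
contact_force: [0.0, 0.3, -0.1]
gripper_width: 0.5
finger_force: 0.0
```

Call:
send_rows(motion=[-1,0,-1,0,0,0,0,-1,0,-1,0,0,0,0,-1,0,-0.8,0,0,0,0,-1,0,0,0,0,0,0,-1,0,0,0,0,0,0])

```text
time_s: 2.6
ee_pos: [389.7, 97.7, 245.3]
eef_rot: [3.141, -0.0, -2.749]
contact_force: [-0.3, 0.2, 0.7]
gripper_width: 0.5
finger_force: 0.0
```

Run:
```python
from h import *
loc();go(75,0,186)
c,P,M=cam("wrist");cv2.imwrite("pics/w1.png",c['img'][...,::-1])
```

```text
t 2.6 box xyz 94.4 -0.9 245.3 rot [ 3.141 -0.    -2.749] F [-0.3  0.2  0.7] w 0.5
shift units [-0.78 -0.03  2.37]
```

View pics/w1.png

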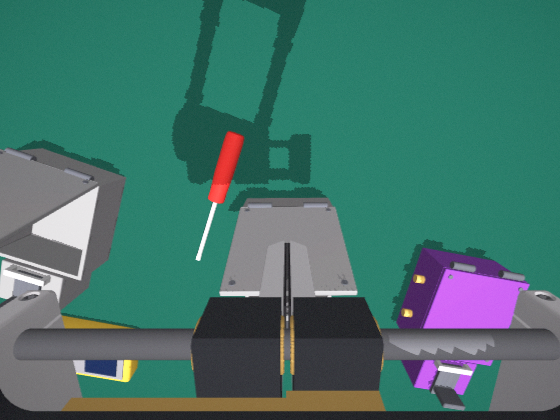

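The wrist view shows the shut fingers centred over the loaded lid (lid edges at columns ~240–350 near the hinge, row 205). Next I descend behind the lid and push it.

Call:
send_rows(motion=[-1,0,0,0.8,0,0,0,-1,0,0,0.8,0,0,0,-1,0,0,0.84,0,0,0,-1,-0.5,0,0,0,0,0,-1,-0.5,0,0,0,0,0])

```text
time_s: 3.07
ee_pos: [412.4, 109.0, 184.2]
eef_rot: [3.141, -0.001, -2.744]
contact_force: [0.7, -0.5, 0.3]
gripper_width: 0.2
finger_force: 0.0
```

Call:
send_rows(motion=[-1,-0.4,0,0,0,0,0,-1,-0.4,0,0,0,0,0,-1,-0.4,0,0.1,0,0,0,-1,-0.4,0,0.15,0,0,0,-1,-0.4,0,0.2,0,0,0])

```text
time_s: 3.48
ee_pos: [460.1, 127.8, 173.4]
eef_rot: [3.141, 0.001, -2.745]
contact_force: [-1.3, 0.0, 0.6]
gripper_width: 0.6
finger_force: 1.1
```

```bash
python3 -c "
from h import *
loc()
c,P,M=cam('side');cv2.imwrite('pics/s1.png',cv2.resize(c['img'][180:340,240:440],None,fx=3,fy=3)[...,::-1])"
```

```text
t 3.4833 box xyz 17.9 -1.2 173.4 rot [ 3.141e+00  1.000e-03 -2.745e+00] F [-1.3  0.   0.6] w 0.6
```

View pics/s1.png

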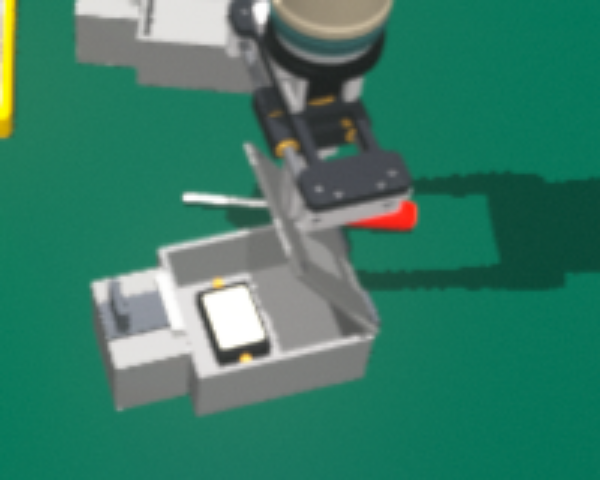

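The picture shows the lid tipping over the box under the fingers, with the module and bolt unmoved. I carry on along the arc.

Call:
send_rows(motion=[-1,-0.41,0,0.33,0,0,0,-1,-0.41,0,0.33,0,0,0,-1,-0.33,0,0.36,0,0,0,-1,-0.33,0,0.36,0,0,0,-1,-0.25,0,0.42,0,0,0])

```text
time_s: 3.95
ee_pos: [500.4, 144.2, 127.4]
eef_rot: [-3.141, 0.002, -2.745]
contact_force: [-0.1, 1.2, 1.1]
gripper_width: 0.8
finger_force: 0.9
```

Call:
send_rows(motion=[-1,-0.25,0,0.42,0,0,0,-1,-0.17,0,0.46,0,0,0,-1,-0.17,0,0.46,0,0,0,-1,-0.07,0,0.4,0,0,0,-1,-0.07,0,0.3,0,0,0])

```text
time_s: 4.37
ee_pos: [515.2, 150.7, 75.6]
eef_rot: [3.141, -0.002, -2.745]
contact_force: [-0.8, -1.0, 2.1]
gripper_width: 0.6
finger_force: 0.7
```

```bash
python3 -c "
from h import *
loc()"
```

```text
t 4.3667 box xyz -41.8 -0.9 75.6 rot [ 3.141e+00 -2.000e-03 -2.745e+00] F [-0.8 -1.   2.1] w 0.6
```

Press gently until the force rises.

Call:
send_rows(motion=[-1,0,0,0.1,0,0,0,-1,0,0,0.1,0,0,0,-1,0,0,0,0,0,0])

```text
time_s: 4.62
ee_pos: [514.9, 150.8, 71.8]
eef_rot: [3.141, -0.001, -2.745]
contact_force: [-0.1, 0.7, 0.0]
gripper_width: 0.4
finger_force: 0.0
```

Call:
send_rows(motion=[-1,0,0,0.06,0,0,0,-1,0,0,0,0,0,0])

```text
time_s: 4.78
ee_pos: [515.5, 150.9, 71.2]
eef_rot: [3.142, 0.0, -2.745]
contact_force: [-1.1, -0.8, 1.6]
gripper_width: 0.6
finger_force: 0.8
```

Call:
send_rows(motion=[-1,0,0,0.06,0,0,0,-1,0,0,0.06,0,0,0,-1,0,0,0,0,0,0])

```text
time_s: 5.03
ee_pos: [515.5, 150.9, 71.0]
eef_rot: [-3.141, 0.001, -2.744]
contact_force: [-5.3, -1.0, 19.5]
gripper_width: 0.7
finger_force: 9.7
```

The stop gives 19.5 N at z = 71, so the lid is shut. I rise, go over the tab and come down behind it.

Call:
send_rows(motion=[-1,0,0,-0.9,0,0,0,-1,0,0,-0.9,0,0,0,-1,0,0,-1,0,0,0,-1,-0.85,0,0,0,0,0,-1,-0.85,0,0,0,0,0])

```text
time_s: 5.45
ee_pos: [555.7, 167.5, 140.4]
eef_rot: [-3.141, 0.004, -2.745]
contact_force: [-0.2, -1.0, 0.3]
gripper_width: 0.7
finger_force: 0.0
```

Call:
send_rows(motion=[-1,-0.85,0,0,0,0,0,-1,-0.9,0,0,0,0,0,-1,-0.9,0,0,0,0,0,-1,0,0,0,0,0,0,-1,0,0,0,0,0,0])

```text
time_s: 5.87
ee_pos: [616.0, 193.0, 137.2]
eef_rot: [3.141, -0.001, -2.744]
contact_force: [-1.1, 0.3, -0.3]
gripper_width: 0.7
finger_force: 0.0
```

Run:
```python
from h import *
loc();go(-150,-1,90)
c,P,M=cam("wrist");cv2.imwrite("pics/w2.png",c['img'][...,::-1])
c,P,M=cam("side");d=P.reshape(-1,3)[:,:2]-bo;q=np.c_[d@ex,d@ey,P.reshape(-1,3)[:,2]]
w=q[(abs(q[:,1])<45)&(q[:,0]>-60)&(q[:,0]<50)&(q[:,2]<100)];print(np.percentile(w,[2,50,98],axis=0).round(1))
w=q[(abs(q[:,1])<30)&(q[:,0]>-135)&(q[:,0]<-80)&(q[:,2]>100)&(q[:,2]<112)];print(len(w),w.mean(0))
```

```text
t 5.8667 box xyz -151.1 -0.7 137.2 rot [ 3.141e+00 -1.000e-03 -2.744e+00] F [-1.1  0.3 -0.3] w 0.7
shift units [0.04 0.01 1.89]
[[-57.7 -43.3  66.9]
 [ -5.7  -1.9  70.3]
 [ 47.6  43.2  73.7]]
20 [-118.52720355  -12.75413958  105.55400406]
```

View pics/w2.png

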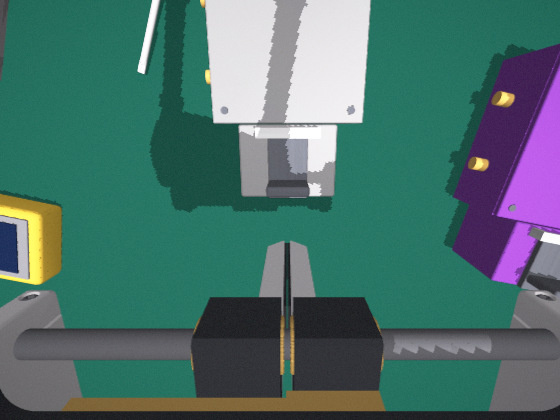

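The wrist view shows the lid flat and shut, with the tab at (287,188) in line with the fingers (column 287) and clear space behind it. I descend to z = 90 and push +x.

Call:
send_rows(motion=[-1,0,0,0.6,0,0,0,-1,0,0,0.7,0,0,0,-1,0,0,0.6,0,0,0,-1,0.4,0,0,0,0,0,-1,0.3,0,0,0,0,0])

```text
time_s: 6.38
ee_pos: [597.2, 185.3, 89.7]
eef_rot: [3.141, -0.003, -2.745]
contact_force: [-1.0, -1.0, 1.1]
gripper_width: 0.2
finger_force: 0.0
```

Call:
send_rows(motion=[-1,0.25,0,0,0,0,0,-1,0.25,0,0,0,0,0,-1,0.25,0,0,0,0,0,-1,0.2,0,0,0,0,0,-1,0.1,0,0,0,0,0])

```text
time_s: 6.8
ee_pos: [575.8, 175.9, 91.6]
eef_rot: [-3.141, 0.003, -2.745]
contact_force: [2.2, 1.5, 1.1]
gripper_width: 0.4
finger_force: 1.3
```

```bash
python3 -c "
from h import *
loc()"
```

```text
t 6.8 box xyz -107.5 -0.6 91.6 rot [-3.141e+00  3.000e-03 -2.745e+00] F [2.2 1.5 1.1] w 0.4
```

Call:
send_rows(motion=[-1,0.1,0,0,0,0,0,-1,0.1,0,0,0,0,0,-1,0.06,0,0,0,0,0,-1,0,0,0,0,0,0])

```text
time_s: 7.13
ee_pos: [569.5, 173.2, 90.4]
eef_rot: [-3.141, 0.0, -2.745]
contact_force: [1.6, 0.2, 1.3]
gripper_width: 0.7
finger_force: 1.0
```

Call:
send_rows(motion=[-1,0.06,0,0,0,0,0,-1,0.04,0,0,0,0,0,-1,0,0,0,0,0,0])

```text
time_s: 7.38
ee_pos: [568.5, 172.8, 90.3]
eef_rot: [-3.141, 0.003, -2.745]
contact_force: [4.0, 2.3, 0.8]
gripper_width: 0.5
finger_force: 2.4
```

Call:
send_rows(motion=[-1,0.06,0,0,0,0,0,-1,0.04,0,0,0,0,0,-1,0,0,0,0,0,0])

```text
time_s: 7.63
ee_pos: [568.5, 172.8, 90.4]
eef_rot: [-3.141, 0.008, -2.745]
contact_force: [7.7, 3.9, -3.5]
gripper_width: 0.6
finger_force: 4.6
```

Call:
send_rows(motion=[-1,0.08,0,0,0,0,0,-1,0.08,0,0,0,0,0,-1,0,0,0,0,0,0])

```text
time_s: 7.88
ee_pos: [568.4, 172.7, 90.5]
eef_rot: [-3.141, 0.015, -2.746]
contact_force: [14.6, 8.2, -8.1]
gripper_width: 0.4
finger_force: 8.0
```

The bolt is at its hard stop: 17 N and no further travel. I back off, rise and check.

Call:
send_rows(motion=[-1,-0.4,0,0,0,0,0,-1,-0.7,0,0,0,0,0,-1,-1,0,0,0,0,0,-1,0,0,-1,0,0,0,-1,0,0,-1,0,0,0])

```text
time_s: 8.3
ee_pos: [607.0, 189.7, 137.3]
eef_rot: [3.14, -0.011, -2.744]
contact_force: [-0.9, 0.2, 0.4]
gripper_width: 0.7
finger_force: 0.0
```

Call:
send_rows(motion=[-1,0,0,-1,0,0,0,-1,0,0,-0.5,0,0,0,-1,0,0,0,0,0,0,-1,0,0,0,0,0,0,-1,0,0,0,0,0,0])

```text
time_s: 8.72
ee_pos: [607.8, 189.8, 175.8]
eef_rot: [3.141, -0.005, -2.745]
contact_force: [-0.8, -0.4, 0.4]
gripper_width: 0.5
finger_force: 0.0
```

Run:
```python
from h import *
loc()
c,P,M=cam("wrist");s,Q,_=cam("side")
cv2.imwrite("pics/fin.png",np.hstack([c['img'][:300,150:450],cv2.resize(s['img'][120:330,160:400],(400,300))])[...,::-1])
for P in(P,Q):
    P=P.reshape(-1,3);d=P[:,:2]-bo;q=np.c_[d@ex,d@ey,P[:,2]]
    w=q[(abs(q[:,1])<25)&(q[:,0]>-125)&(q[:,0]<-70)&(q[:,2]>100)&(q[:,2]<112)];print(len(w),w.mean(0) if len(w) else '')
    w=q[(abs(q[:,1])<50)&(abs(q[:,0]-10)<50)&(q[:,2]<100)];print(np.percentile(w[:,2],[2,50,98]) if len(w) else '')
```

```text
t 8.7167 box xyz -142.4 -0.9 175.8 rot [ 3.141 -0.005 -2.745] F [-0.8 -0.4  0.4] w 0.5
370 [-86.56535844  -1.04737659 107.17182257]
[69.53845237 71.10284668 72.63278916]
47 [-88.81517414  -3.03077522 105.96939961]
[66.54103642 70.22881843 73.8479053 ]
```

View pics/fin.png

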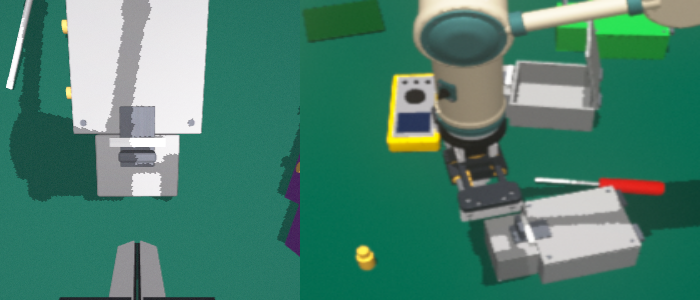

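The lid is flat. The bolt nose lies over it at (137,120), and the tab is 87–88 mm from the box centre, so the bolt is home. The empty box is still open and the bystanders have not moved. The robot touches nothing, so I hand in.

```bash
python3 -c "
from cell import *
print(sign_off())"
```

```text
the job is handed in; nothing more can be done
None
```

The job is handed in: the loaded box's lid is fully shut and its bolt is home over it, in that order, and the empty box still stands open.

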